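# Turn the back-to-front backdrop and seat it on its pegs

## Task

On the shelf are two small display stands, each with an upright wooden backdrop and a miniature. One backdrop has been put on back to front, so it perches on top of its two unequal pegs with its stone doorway facing away from its miniature: lift it clear, turn it half round and lower it, without dropping it, fully home over the pegs, so that the doorway side faces the miniature, then let go. Leave that miniature and the other stand's backdrop as they are.

Things in the scene. Friction and masses are not known exactly. Their poses are not given: they have to be found in the camera images.
- stand: The stand to correct: fixed wooden slab 120 (x) by 170 (y) by 12 mm. Origin: centre of underside; x to its front (miniature's side), z up. Two steel pegs 16 mm high on its top, at x -25: a narrow one at y -55 (20 in x by 12 in y) and a wide one at y 22 (20 by 26). A backdrop seated right has the stand's axes and its origin at the stand's (-25, 0, 12) mm, with 5 mm play each way.
- backdrop: The backdrop to turn: upright beech plate, 0.24 kg. Panel 14 mm thick (x), 150 wide (y), z 24 to 125, on a foot rail 44 (x) by 150 (y) by 24 high. Origin: centre of the rail's underside, z up, x out of the doorway side (grey stone arch, 9 mm proud, z below 96; plain above, grip there across x). Starts level on the peg tops, turned about 180 degrees, origin near the stand's (-25, 0, 28).
- mini: The pewter-grey resin miniature that stands loose on the front part of this stand: a figure 58 mm high with a pointed hat, on a round foot 25 mm across. Origin: centre of the foot's underside; z up.
- other_backdrop: The other backdrop, of the same shape, size and axes, seated the right way round on the other, identical stand; leave it alone. Either backdrop's rail has two pockets in its underside, 18 mm deep, at x 0: one at y -55 (32 in x by 22 in y) for the narrow peg, one at y 22 (32 by 36) for the wide peg.
Things that resemble listed ones, but are neither listed nor needed, are in the scene too. Leave any black, blue or red look-alike of the backdrop alone.

How it is judged:
By the outcome, as a careful person would: the job done as asked, in the order asked, and still so for the second after the job is handed in, with the robot touching nothing.
It also fails if it takes over 38 s, if anything falls off the work surface, if the arm or the gripper's body presses on something with over 40 N, if the wrist force passes 120 N, or if a joint passes its speed limit or range.

## Robot

A 6-joint arm with a two-finger parallel gripper is mounted at the origin on the work surface. World frame = base frame: x ahead of the robot, y to its left, z up, the work surface at z = 0. Lengths are in mm, angles in degrees, forces in N, time in s.
With the tool pointing down it reaches from about 300 to 850 mm from the base axis. Payload 4.2 kg.
Tool frame: the origin (TCP) lies on the centre line of the jaws, within the pads' length; the fingertips stand 14 mm ahead of it and the grasp point (between the pads) lies 5 mm behind it (env.finger_overhang is the z of the fingertips in the tool frame, in mm); z points along the fingers, y is the line along which they close (so a half turn about z gives the same grasp; the last joint's range is limited). The gripper opens to 91 mm and grips with 3 to 60 N. Pads are 32 mm wide; open, the fingers measure 118 mm over their backs; the gripper's body (76 mm by 178 mm) begins 60 mm behind the grasp point.
Start: joints at [66.177, 18.312, 89.639, -0, 72.044, -1.146], TCP at [221.692, 530.56, 227.976] pointing down, gripper open.
Joint ranges: [-177.97, 177.97], [-48.28, 115.42], [12.27, 149.76], [-77.06, 257.06], [2.81, 150.46], [-146.56, 146.56]. Speed limits (degrees/s): [147.25, 147.25, 180, 180, 180, 180].

## Interface

Orientations are given as [roll, pitch, yaw] about the fixed x, y, z axes, in that order (R = Rz(yaw) Ry(pitch) Rx(roll)).
In Python, from workcell import sensors, viewer, env gives the robot as it stands. The module is installed in compiled form; this text tells all that it offers.
- The arm moves only by the tool step_arm, never from a script. Its argument "plan" is one flat list of numbers, 6 for each row, row after row: the shift along the tool's x, y, z in cm, then the turn, a rotation vector about the tool's x, y, z in rad. In form: [x, y, z, wx, wy, wz, x, y, z, wx, wy, wz, ...]. A call has 1 to 5 rows; each row shifts and turns the commanded pose from where the row before left it, along the tool's axes as they then stand; what a row does not reach is not made up. A row lasts 1/12 s, in which the tool goes at most 41.7 mm and 7.16 degrees, less where a joint would pass 70% of its speed; a pose out of reach is approached as far as the arm can. A call is refused whole if a number of a shift passes 4.17 or a number of a turn 0.125, either way. A call with a gripper value outside its range is refused whole. "hand" is the finger opening in cm, from 0 to 9.12, set as the call begins (left out, the last holds). The fingers move at their own pace and stop on an object; "newtons" is the grip in N (left out, the last holds). Time passes only in rows, so rows that do not move let the fingers close. It gives the time, the measured TCP pose, the force, the opening and the grip force at its end, in the units of the state.
- sensors.state(): the state, without advancing time (a new reading comes with each control period).
- viewer.grab_frame(name): name is "side" or "top" or "wrist"; returns a dict with "img" (480x640x3 uint8, red, green, blue), "fx", "fy", "cx", "cy" (pixels), "position" and "attitude" of the camera in the world. Camera axes: x right, y down, z forward; pixel columns grow to the right and rows downward; lengths in mm; the calibration is good to about 2 mm. The wrist camera is an equidistant fisheye: a pixel r from the principal point sees the ray r / f radians off the axis. A picture is of the moment at which its call begins. There is no depth.
- env.job_done(): hands the job in; it is judged then, once.
Trained networks look in a picture, given as the dict that the camera call returned (one of the last four; its "shot" number tells which), for a name from the list of things; names that differ only in an ending like _2 or _b are one class to them, and where a whole thing is asked for, a point or a joint stands for the part that bears it (a point fixed in the world has none). Each returns a list of dicts, best first, with "score" (0 to 1); they miss things now and then, are a little off and sometimes report something else, mostly with a low value. They report only what shows in the picture. A call takes as long as a camera call. They do not tell look-alikes from the thing itself.
- viewer.boxes_of(name, picture): "location" ([column, row] in pixels, amid what is visible of it).
- viewer.pinpoint(name, picture): "location" ([column, row] in pixels: a listed point, or the origin of a listed thing).
The state is a dict: "time_s": time; "qpos": joint angles; "qvel": joint speeds; "effort": joint torques, N m; "ee_pos": TCP position; "ee_rot": TCP orientation; "force": force on the tool from outside, world axes, zero at the start; "torque": the same for the moment, N m; "gripper_width": finger opening in mm; "gripper_force": force on a finger pad.
Only numpy, scipy, OpenCV 4.12 (cv2) and the standard library are available. Lean on these libraries where they do the work, as an engineer would, in place of code of your own. Each camera call takes 0.05 s, during which the arm holds its last target. There are 200 camera calls.

## Working session

There is one attempt and no reset: what is moved stays moved. The work goes in short steps, Python scripts to look and compute and a tool call to move; the robot and the scene stay as the last step left them, time stands still between calls to the robot, and variables do not carry over. Pictures are saved under pics/ and viewed, at most 10 in all, crops included, and the job is handed in when it is done.

Besides the shell and the picture viewer there is one more tool, called as name(argument=value, ...) on one line, values as JSON. step_arm: Moves the arm, as the interface text tells. Its arguments: {"type":"object","properties":{"plan":{"type":"array","items":{"type":"number"}},"hand":{"type":"number"},"newtons":{"type":"number"}},"required":["plan"]}

```bash
mkdir -p pics
cat > h.py <<'E'
import numpy as np, cv2
from scipy.spatial.transform import Rotation as R
from workcell import sensors, viewer, env
def grab(n, save=None):
    f=viewer.grab_frame(n)
    if save: cv2.imwrite('pics/'+save, cv2.cvtColor(f['img'],cv2.COLOR_RGB2BGR))
    return f
E
python3 - <<'E'
from h import *
for n in ['top','side']:
    f=grab(n,n+'0.png'); print(n,{k:v for k,v in f.items() if k!='img'})
    for nm in ['backdrop','stand','mini']:
        print(nm,[(np.round(d['location']).tolist(),round(d['score'],2)) for d in viewer.pinpoint(nm,f)],[(np.round(d['location']).tolist(),round(d['score'],2)) for d in viewer.boxes_of(nm,f)])
print(sensors.state())
E
```

```text
top {'fx': 561.5137936311593, 'fy': 561.5137936311593, 'cx': 315.1185805724907, 'cy': 233.7163096496327, 'position': array([398.16182798, -28.85166649, 958.02705675]), 'attitude': array([-169.7299529 ,   -0.79451439,  -89.01162173]), 'shot': 1}
backdrop [([456.0, 119.0], 0.77), ([476.0, 337.0], 0.72), ([365.0, 240.0], 0.6), ([360.0, 355.0], 0.59)] [([362.0, 356.0], 0.58), ([464.0, 104.0], 0.57), ([371.0, 236.0], 0.56), ([489.0, 337.0], 0.55)]
stand [([369.0, 225.0], 0.77)] [([366.0, 214.0], 0.92)]
mini [([382.0, 204.0], 0.6), ([192.0, 284.0], 0.58)] [([380.0, 201.0], 0.73)]
side {'fx': 599.8896820272676, 'fy': 599.8896820272676, 'cx': 320.1870617754964, 'cy': 242.21597921850156, 'position': array([ 217.60789051, -786.92826286,  527.60124743]), 'attitude': array([-119.50653515,    1.16204762,  -26.13750508]), 'shot': 2}
backdrop [([210.0, 335.0], 0.85), ([341.0, 286.0], 0.71), ([527.0, 317.0], 0.64), ([294.0, 424.0], 0.57)] [([338.0, 262.0], 0.79), ([534.0, 290.0], 0.76), ([290.0, 391.0], 0.69), ([208.0, 302.0], 0.64)]
stand [([357.0, 298.0], 0.67)] [([369.0, 303.0], 0.83)]
mini [([381.0, 293.0], 0.66)] [([384.0, 282.0], 0.61)]
{'time_s': 0.7, 'qpos': array([ 6.61778300e+01,  1.83077859e+01,  8.96412152e+01, -7.52496862e-04,
        7.20428959e+01, -1.14618076e+00]), 'qvel': array([ 0.06808686,  0.01356427, -0.07864042, -0.07908884, -0.06235442,
       -0.0145425 ]), 'effort': array([ 8.71569173e-04, -4.12227988e+01, -2.32196885e+01,  7.30251940e-02,
        3.75600939e-02, -2.12024617e-06]), 'ee_pos': array([221.67779071, 530.54706705, 228.00216737]), 'ee_rot': array([1.79991913e+02, 8.77817246e-04, 1.57324243e+02]), 'force': array([-0.34984097, -0.38051515,  0.72211084]), 'torque': array([-0.03879174, -0.03038173,  0.0102985 ]), 'gripper_force': 0.0, 'gripper_width': 90.87472789565574}
```

View pics/top0.png

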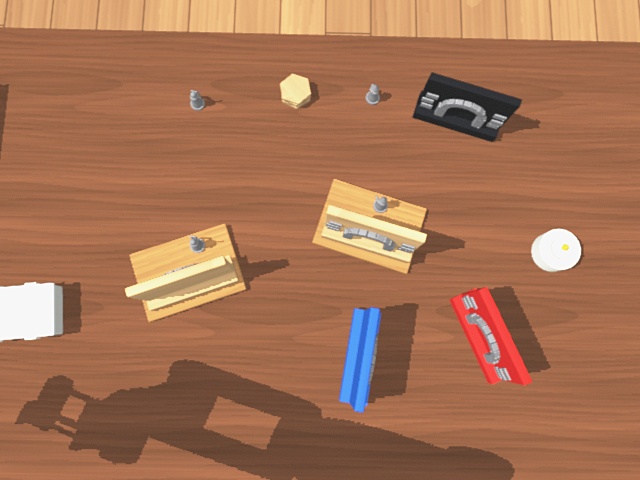

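View pics/side0.png

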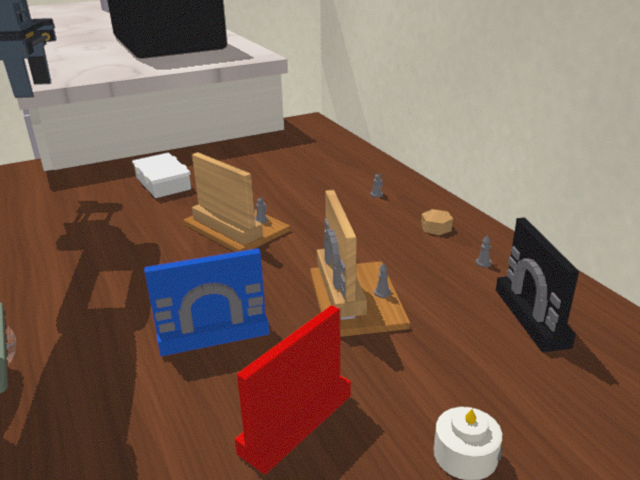

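The thing to move could be confused with several others:
- beech with its arch facing the robot and its miniature behind it, top (370,235): chosen.
- beech on the left stand, top (190,275): arch facing its miniature, so it is seated right.
- black (468,107), blue (360,357) and red (490,337) look-alikes.

Next is a close crop to check the choice and read corners.

Run:
```python
from h import *
a=cv2.imread('pics/top0.png')[170:285,300:440]; b=cv2.imread('pics/side0.png')[180:345,290:420]
A=cv2.resize(a,None,fx=4,fy=4,interpolation=cv2.INTER_CUBIC)
B=cv2.resize(b,None,fx=3.6,fy=3.6,interpolation=cv2.INTER_CUBIC)
cv2.imwrite('pics/ca.png',A); cv2.imwrite('pics/cb.png',B); print(A.shape,B.shape)
```

```text
(460, 560, 3) (594, 468, 3)
```

View pics/ca.png

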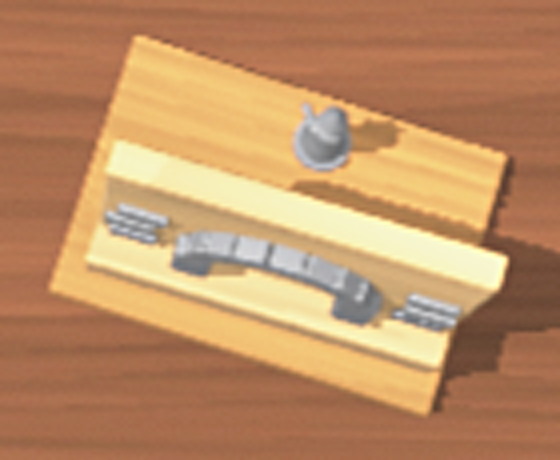

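View pics/cb.png

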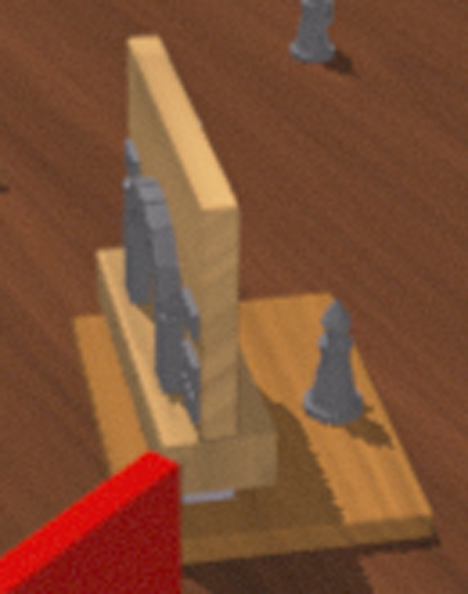

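Choice confirmed: this backdrop perches on its pegs (peg showing at crop (208,494)) with the arch facing away from its miniature. Now I'll fit the poses from the corners.

```bash
cat >> h.py <<'E'
CAM={'top':dict(f=561.5138,c=(315.1186,233.7163),p=[398.1618,-28.8517,958.0271],a=[-169.72995,-.79451,-89.01162]),
'side':dict(f=599.88968,c=(320.18706,242.21598),p=[217.60789,-786.92826,527.60125],a=[-119.50654,1.16205,-26.13751])}
def proj(cam,P):
    c=CAM[cam]; q=R.from_euler('xyz',c['a'],degrees=True).inv().apply(np.atleast_2d(P)-c['p'])
    return q[:,:2]/q[:,2:]*c['f']+np.array(c['c'])
def place(pose,L):  # pose x,y,yaw(deg); L local points with z absolute
    L=np.atleast_2d(np.array(L,float)); return R.from_euler('z',pose[2],degrees=True).apply(L)+[pose[0],pose[1],0]
def uncrop(p,s,off): return (np.array(p,float)+.5)/s-.5+np.array(off)
E
python3 - <<'E'
from h import *
from scipy.optimize import least_squares
t=lambda p:uncrop(p,4,(300,170)); s=lambda p:uncrop(p,3.6,(290,180))
S=[('top',(60,85,12),t((135,37))),('top',(60,-85,12),t((511,155))),('top',(-60,-85,12),t((432,413))),('top',(-60,85,12),t((50,290))),
('side',(60,-85,12),s((432,517))),('side',(60,85,12),s((330,293))),('side',(-60,85,12),s((75,317)))]
B=[('top',(7,75,153),t((122,143))),('top',(7,-75,153),t((508,258))),('top',(-7,-75,153),t((500,291))),('top',(-7,75,153),t((106,175))),
('top',(-22,75,52),t((85,265))),('top',(-22,-75,52),t((437,368))),
('side',(-7,75,153),s((130,38))),('side',(7,75,153),s((158,38))),('side',(7,-75,153),s((238,207))),('side',(-7,-75,153),s((202,208))),('side',(-22,75,52),s((97,250)))]
for nm,C in [('stand',S),('backdrop',B)]:
  for cams in [('top','side'),('top',),('side',)]:
    D=[c for c in C if c[0] in cams]
    f=lambda q:np.concatenate([proj(c,place(q,L))[0]-px for c,L,px in D])
    r=least_squares(f,[430,-80,-15]); print(nm,cams,r.x.round(2)); 
    if len(cams)==2: print(r.fun.reshape(-1,2).round(1).tolist(),place(r.x,[-25,0,0]).round(1))
E
```

```text
stand ('top', 'side') [ 587.17 -132.86  -17.46]
[[0.4, -1.3], [-0.4, -0.4], [-0.6, 0.6], [-0.2, -0.2], [0.7, 0.5], [0.0, 0.5], [-1.4, 0.9]] [[ 563.3 -125.4    0. ]]
stand ('top',) [ 586.64 -133.22  -17.07]
stand ('side',) [ 588.27 -131.03  -18.11]
backdrop ('top', 'side') [ 561.76 -126.87  -16.13]
[[-1.4, -1.6], [0.3, -0.5], [-0.2, 0.2], [-0.2, -0.7], [0.4, -1.4], [0.4, -0.3], [-1.6, 0.9], [-0.2, 0.0], [0.1, 0.8], [-0.6, 1.6], [-0.8, 1.5]] [[ 537.7 -119.9    0. ]]
backdrop ('top',) [ 560.71 -127.01  -15.73]
backdrop ('side',) [ 563.89 -124.56  -16.5 ]
```

step_arm(plan=[-2.84,-2.38,-0.06,0,0,0,-2.84,-2.38,-0.06,0,0,0,-2.84,-2.38,-0.06,0,0,0,-2.84,-2.38,-0.06,0,0,0,-2.84,-2.38,-0.06,0,0,0], hand=6)

```text
time_s: 1.12
ee_pos: [307.2, 364.5, 231.1]
ee_rot: [180.0, 0.0, 157.4]
force: [-0.5, 0.0, -0.4]
gripper_width: 61.4
gripper_force: 0.0
```

step_arm(plan=[-2.84,-2.38,-0.06,0,0,0,-2.84,-2.38,-0.06,0,0,0,-2.84,-2.38,-0.06,0,0,0,-2.84,-2.38,-0.06,0,0,0,-2.84,-2.38,-0.06,0,0,0])

```text
time_s: 1.53
ee_pos: [392.5, 199.8, 234.3]
ee_rot: [180.0, 0.0, 157.3]
force: [0.9, 0.7, -0.1]
gripper_width: 60.1
gripper_force: 0.0
```

step_arm(plan=[-2.84,-2.38,-0.06,0,0,0,-2.84,-2.38,-0.06,0,0,0,-2.84,-2.38,-0.06,0,0,0,-2.84,-2.38,-0.06,0,0,0,-2.84,-2.38,-0.06,0,0,0])

```text
time_s: 1.95
ee_pos: [477.6, 35.1, 237.2]
ee_rot: [180.0, 0.0, 157.3]
force: [0.5, -0.2, 0.4]
gripper_width: 60.3
gripper_force: 0.0
```

step_arm(plan=[-2.84,-2.38,-0.06,0,0,0,-2.84,-2.38,-0.06,0,0,0,-2.84,-2.38,-0.06,0,0,0,-2.84,-2.38,-0.06,0,0,0,-2.84,-2.38,-0.06,0,0,0])

```text
time_s: 2.37
ee_pos: [562.8, -129.5, 240.1]
ee_rot: [180.0, 0.0, 157.3]
force: [0.5, 0.3, 0.3]
gripper_width: 59.9
gripper_force: 0.0
```

step_arm(plan=[0,0,0,0,0,0.097,0,0,0,0,0,0.097,0,0,0,0,0,0.097,0,0,0,0,0,0.097,0,0,0,0,0,0.097])

```text
time_s: 2.78
ee_pos: [562.3, -127.8, 239.8]
ee_rot: [180.0, -0.0, 129.2]
force: [0.7, -0.5, -0.5]
gripper_width: 60.2
gripper_force: 0.0
```

step_arm(plan=[0,0,0,0,0,0.097,0,0,0,0,0,0.097,0,0,0,0,0,0.097,0,0,0,0,0,0.097,0,0,0,0,0,0.097])

```text
time_s: 3.2
ee_pos: [562.2, -127.6, 239.9]
ee_rot: [180.0, -0.0, 101.5]
force: [0.8, -0.7, -0.2]
gripper_width: 60.3
gripper_force: 0.0
```

step_arm(plan=[0,0,0,0,0,0.097,0,0,0,0,0,0.097,0,0,0,0,0,0.097,0,0,0,0,0,0.097,0,0,0,0,0,0.097])

```text
time_s: 3.62
ee_pos: [562.3, -127.6, 240.0]
ee_rot: [180.0, -0.0, 73.7]
force: [-0.3, 0.1, 0.5]
gripper_width: 59.9
gripper_force: 0.0
```

Run:
```python
from h import *
f=grab('wrist','w1.png'); print({k:v for k,v in f.items() if k!='img'})
print(sensors.state()['qpos'].round(1))
# world pts of the intended set-down footprint and neighbours in top view
print(proj('top',[[555,32,0],[555,-12,0],[405,-12,0],[405,32,0]]).round())
```

```text
{'fx': 371.64829954431775, 'fy': 371.64829954431775, 'cx': 314.3713533352527, 'cy': 239.53990610570614, 'position': array([583.28359454, -54.61764099, 397.99960443]), 'attitude': array([ 1.64594368e+02, -2.11359510e-04, -1.63429157e+01]), 'shot': 3}
[-13.9  18.   88.3   0.   73.7   2.6]
[[274. 243.]
 [299. 243.]
 [297. 331.]
 [271. 331.]]
```

View pics/w1.png

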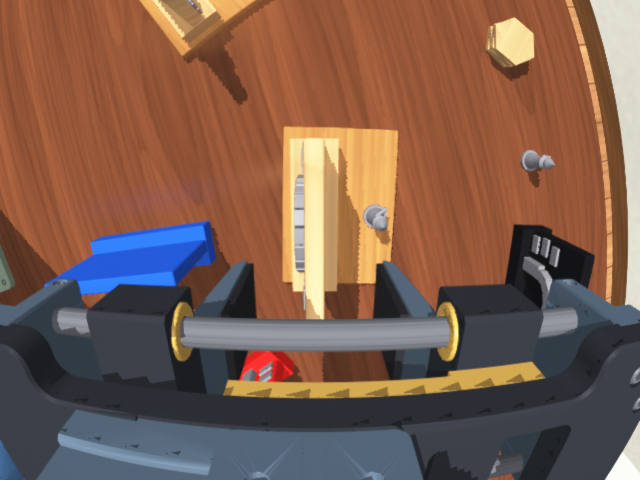

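The wrist view shows the panel top at columns 304–324 between the fingers, its far end at row 138, and the stand's far corners at (284,127) and (398,131). I'll check these against the fit.

```bash
cat >> h.py <<'E'
def wproj(f,P):
    q=R.from_euler('xyz',f['attitude'],degrees=True).inv().apply(np.atleast_2d(P)-f['position'])
    rho=np.hypot(q[:,0],q[:,1]); th=np.arctan2(rho,q[:,2])
    return q[:,:2]/rho[:,None]*th[:,None]*f['fx']+[f['cx'],f['cy']]
E
python3 - <<'E'
from h import *
f=dict(position=[583.2836,-54.61764,398.0],attitude=[164.594368,0,-16.3429157],fx=371.6483,cx=314.37135,cy=239.5399)
S=[587.2,-132.9,-17.4];B=[561.8,-126.9,-16.1]
print(wproj(f,place(S,[(-60,85,12),(60,85,12),(60,-85,12),(-60,-85,12)])).round(1).tolist())
print(wproj(f,place(B,[(-7,75,153),(7,75,153),(-7,-20,153),(7,-20,153),(-22,75,52),(22,75,52),(22,-75,52)])).round(1).tolist())
a=cv2.imread('pics/w1.png')[115:300,270:410]
cv2.imwrite('pics/cw1.png',cv2.resize(a,None,fx=3.2,fy=3.2,interpolation=cv2.INTER_CUBIC))
E
```

```text
[[282.6, 128.3], [398.2, 132.0], [388.5, 285.1], [282.5, 283.8]]
[[302.7, 140.3], [324.2, 140.2], [304.2, 277.7], [324.0, 277.6], [289.8, 140.3], [337.6, 140.1], [336.1, 291.9]]
```

View pics/cw1.png

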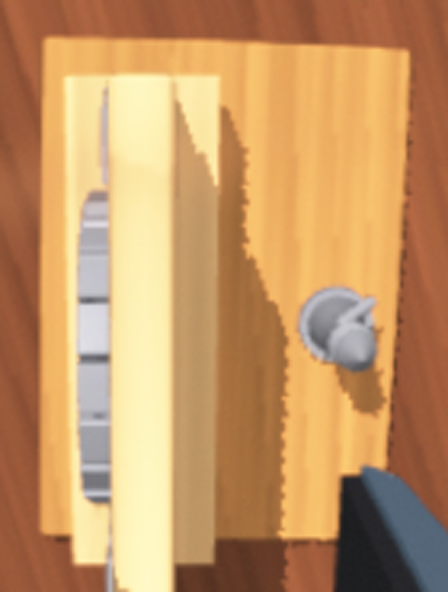

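The fit agrees with the picture to about 2 px, so I'm going down to grasp.

step_arm(plan=[0,0,1.96,0,0,0,0,0,1.96,0,0,0,0,0,1.96,0,0,0,0,0,1.96,0,0,0,0,0,1.96,0,0,0])

```text
time_s: 4.08
ee_pos: [562.3, -127.6, 141.2]
ee_rot: [180.0, -0.0, 74.1]
force: [0.1, 0.4, 0.3]
gripper_width: 59.5
gripper_force: 0.0
```

step_arm(plan=[0,0,0,0,0,0,0,0,0,0,0,0,0,0,0,0,0,0,0,0,0,0,0,0,0,0,0,0,0,0], hand=0.5, newtons=25)

```text
time_s: 4.5
ee_pos: [563.1, -127.8, 143.4]
ee_rot: [179.8, -0.0, 74.0]
force: [0.3, 0.3, -0.1]
gripper_width: 29.5
gripper_force: 0.0
```

step_arm(plan=[0,0,0,0,0,0,0,0,0,0,0,0,0,0,0,0,0,0])

```text
time_s: 4.75
ee_pos: [562.3, -127.6, 142.5]
ee_rot: [180.0, -0.0, 74.0]
force: [-0.1, -1.2, 2.1]
gripper_width: 13.6
gripper_force: 25.0
```

Gripped at 13.6 mm. A half turn in one go would take the last joint past its range: it is near 3° here, so it would need ±180°, and the range stops at ±146°. I'll lift the backdrop, turn it 74°, set it down gently on free table, regrip with the tool turned half round, and finish the turn from there.

step_arm(plan=[0,0,-1,0,0,0,0,0,-2,0,0,0,0,0,-3,0,0,0,0,0,-3,0,0,0,0,0,-3,0,0,0])

```text
time_s: 5.17
ee_pos: [561.7, -127.5, 263.1]
ee_rot: [-179.9, 0.0, 74.0]
force: [0.7, -0.5, -3.2]
gripper_width: 13.7
gripper_force: 25.0
```

step_arm(plan=[1.97,-2.38,0,0,0,0,1.97,-2.38,0,0,0,0,1.97,-2.38,0,0,0,0,1.97,-2.38,0,0,0,0,1.97,-2.38,0,0,0,0])

```text
time_s: 5.58
ee_pos: [473.7, 0.9, 262.0]
ee_rot: [-180.0, -0.0, 73.9]
force: [0.4, -0.2, -3.9]
gripper_width: 13.7
gripper_force: 25.0
```

step_arm(plan=[0,0,0,0,0,0.108,0,0,0,0,0,0.108,0,0,0,0,0,0.108,0,0,0,0,0,0.108,0,0,0,0,0,0.108])

```text
time_s: 6.0
ee_pos: [474.7, 0.1, 262.1]
ee_rot: [-180.0, 0.0, 42.7]
force: [-0.3, -0.1, -3.3]
gripper_width: 13.7
gripper_force: 25.0
```

step_arm(plan=[0,0,0,0,0,0.108,0,0,0,0,0,0.108,0,0,0,0,0,0.108,0,0,0,0,0,0.108,0,0,0,0,0,0.108])

```text
time_s: 6.42
ee_pos: [474.7, -0.1, 262.1]
ee_rot: [-180.0, 0.0, 11.8]
force: [0.9, -0.2, -3.7]
gripper_width: 13.7
gripper_force: 25.0
```

step_arm(plan=[0,0,1,0,0,0.108,0,0,3,0,0,0.108,0,0,3,0,0,0,0,0,3,0,0,0,0,0,2,0,0,0])

```text
time_s: 6.83
ee_pos: [473.3, -0.0, 139.7]
ee_rot: [-180.0, 0.2, -0.3]
force: [-1.1, 0.9, -3.0]
gripper_width: 13.8
gripper_force: 25.0
```

step_arm(plan=[0,0,1,0,0,0,0,0,1,0,0,0,0,0,0.4,0,0,0,0,0,0.1,0,0,0,0,0,0,0,0,0])

```text
time_s: 7.25
ee_pos: [475.2, -0.1, 117.2]
ee_rot: [-180.0, -0.0, -0.3]
force: [0.7, 0.9, -2.5]
gripper_width: 13.9
gripper_force: 25.0
```

step_arm(plan=[0,0,0.1,0,0,0,0,0,0.1,0,0,0,0,0,0,0,0,0])

```text
time_s: 7.5
ee_pos: [475.3, -0.1, 115.4]
ee_rot: [-180.0, -0.0, -0.3]
force: [0.4, -0.5, -2.5]
gripper_width: 13.8
gripper_force: 25.0
```

step_arm(plan=[0,0,0.06,0,0,0,0,0,0.06,0,0,0,0,0,0,0,0,0])

```text
time_s: 7.75
ee_pos: [475.3, -0.0, 114.6]
ee_rot: [-180.0, -0.1, -0.3]
force: [-2.2, 0.9, 3.8]
gripper_width: 13.7
gripper_force: 25.0
```

step_arm(plan=[0,0,0,0,0,0,0,0,0,0,0,0,0,0,0,0,0,0,0,0,0,0,0,0,0,0,0,0,0,0], hand=6)

```text
time_s: 8.17
ee_pos: [475.2, -0.1, 113.7]
ee_rot: [-180.0, -0.0, -0.3]
force: [0.8, 0.3, 0.2]
gripper_width: 44.3
gripper_force: 0.0
```

step_arm(plan=[0,0,-1,0,0,0,0,0,-2,0,0,0,0,0,-3,0,0,0,0,0,-3,0,0,-0.1208,0,0,0,0,0,-0.1208])

```text
time_s: 8.58
ee_pos: [478.6, -0.1, 209.2]
ee_rot: [179.8, -0.6, 13.9]
force: [0.5, -0.7, -0.1]
gripper_width: 60.0
gripper_force: 0.0
```

Run:
```python
from h import *
f=grab('wrist','w2.png'); print({k:v for k,v in f.items() if k!='img'}, sensors.state()['qpos'].round(1)); grab('top','t2.png')
w=cv2.imread('pics/w2.png'); t=cv2.imread('pics/t2.png')[130:330,260:460]
o=np.zeros((480,800,3),np.uint8); o[:240,:320]=cv2.resize(w,(320,240)); o[:480,320:800]=cv2.resize(t,(480,480),interpolation=cv2.INTER_CUBIC); cv2.imwrite('pics/m2.png',o)
```

```text
{'fx': 371.64829954431775, 'fy': 371.64829954431775, 'cx': 314.3713533352527, 'cy': 239.53990610570614, 'position': array([549.67079613,  18.80338493, 368.07968052]), 'attitude': array([ 1.65200640e+02, -1.36259521e-01, -7.61533740e+01]), 'shot': 4} [ -1.4  10.2 104.    0.   65.3  74.5]
```

View pics/m2.png

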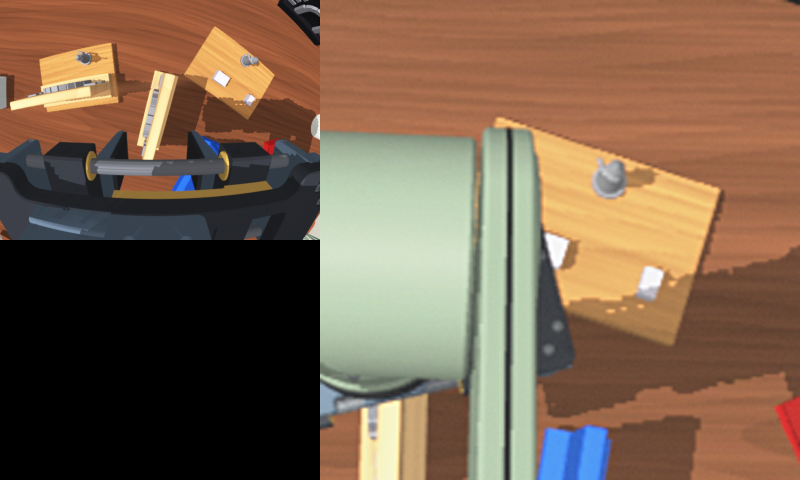

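The backdrop stands upright on free table with the stand's two bare pegs showing and the miniature untouched. I'm finishing the half turn of the tool.

step_arm(plan=[0,0,0,0,0,-0.1208,0,0,0,0,0,-0.1208,0,0,0,0,0,-0.1208,0,0,0,0,0,-0.1208,0,0,0,0,0,-0.1208])

```text
time_s: 9.1
ee_pos: [474.2, -0.1, 202.3]
ee_rot: [-179.9, 0.1, 48.3]
force: [-0.4, -0.8, -0.5]
gripper_width: 60.2
gripper_force: 0.0
```

step_arm(plan=[0,0,0,0,0,-0.1208,0,0,0,0,0,-0.1208,0,0,0,0,0,-0.1208,0,0,0,0,0,-0.1208,0,0,0,0,0,-0.1208])

```text
time_s: 9.52
ee_pos: [474.2, -0.1, 202.3]
ee_rot: [-179.8, 0.0, 82.9]
force: [-0.8, -0.0, 0.2]
gripper_width: 60.1
gripper_force: 0.0
```

step_arm(plan=[0,0,0,0,0,-0.1208,0,0,0,0,0,-0.1208,0,0,0,0,0,-0.1208,0,0,0,0,0,-0.1208,0,0,0,0,0,-0.1208])

```text
time_s: 9.93
ee_pos: [474.2, -0.1, 202.3]
ee_rot: [-179.8, -0.1, 117.5]
force: [-0.5, -0.2, 0.1]
gripper_width: 60.0
gripper_force: 0.0
```

step_arm(plan=[0,0,0,0,0,-0.1208,0,0,0,0,0,-0.1208,0,0,0,0,0,-0.1208,0,0,0,0,0,-0.1208,0,0,0,0,0,-0.1208])

```text
time_s: 10.35
ee_pos: [474.2, -0.1, 202.3]
ee_rot: [-179.9, -0.2, 152.1]
force: [-0.7, -0.8, -0.4]
gripper_width: 59.8
gripper_force: 0.0
```

step_arm(plan=[0,0,0,0,0,-0.1208,0,0,0,0,0,-0.1208,0,0,0,0,0,-0.1208,0,0,0,0,0,-0.1208,0,0,0,0,0,0])

```text
time_s: 10.77
ee_pos: [474.3, -0.1, 202.4]
ee_rot: [180.0, -0.2, 179.6]
force: [-0.4, 0.3, -0.8]
gripper_width: 59.9
gripper_force: 0.0
```

step_arm(plan=[0,0,2,0,0,0,0,0,2.2,0,0,0,0,0,2.2,0,0,0,0,0,1.8,0,0,0,0,0,0.5,0,0,0])

```text
time_s: 11.18
ee_pos: [472.5, -0.0, 113.4]
ee_rot: [180.0, -0.4, 179.4]
force: [-0.5, -0.4, -0.1]
gripper_width: 59.9
gripper_force: 0.0
```

step_arm(plan=[0,0,0,0,0,0,0,0,0,0,0,0,0,0,0,0,0,0,0,0,0,0,0,0,0,0,0,0,0,0], hand=0.5, newtons=25)

```text
time_s: 11.6
ee_pos: [475.7, -0.1, 117.7]
ee_rot: [180.0, 0.1, 179.6]
force: [0.3, -0.6, -0.8]
gripper_width: 29.5
gripper_force: 0.0
```

step_arm(plan=[0,0,0,0,0,0,0,0,0,0,0,0,0,0,0,0,0,0])

```text
time_s: 11.85
ee_pos: [475.3, -0.0, 117.1]
ee_rot: [180.0, 0.0, 179.6]
force: [-0.7, 0.5, 1.7]
gripper_width: 13.8
gripper_force: 25.0
```

step_arm(plan=[0,0,-1.8,0,0,0,0,0,-3,0,0,0,0,0,-4,0,0,0,0,0,-4,0,0,0,0,0,-2,0,0,0])

```text
time_s: 12.27
ee_pos: [476.4, -0.1, 269.0]
ee_rot: [-180.0, 0.4, 179.7]
force: [1.9, 0.5, -2.7]
gripper_width: 14.0
gripper_force: 25.0
```

step_arm(plan=[0,0,0,0,0,0.1167,0,0,0,0,0,0.1167,0,0,0,0,0,0.1167,0,0,0,0,0,0.1167,0,0,0,0,0,0.1167])

```text
time_s: 12.68
ee_pos: [474.5, -0.1, 264.1]
ee_rot: [-180.0, -0.1, 145.9]
force: [-0.3, -0.1, -3.1]
gripper_width: 14.0
gripper_force: 25.0
```

step_arm(plan=[0,0,0,0,0,0.1167,0,0,0,0,0,0.1167,0,0,0,0,0,0.1167,0,0,0,0,0,0.1167,0,0,0,0,0,0.1167])

```text
time_s: 13.1
ee_pos: [474.5, -0.1, 264.0]
ee_rot: [-179.9, -0.0, 112.5]
force: [-0.2, 0.8, -2.8]
gripper_width: 13.9
gripper_force: 25.0
```

step_arm(plan=[0,0,0,0,0,0.1167,0,0,0,0,0,0.1167,0,0,0,0,0,0.1167,0,0,0,0,0,0.1167,0,0,0,0,0,0.1167])

```text
time_s: 13.52
ee_pos: [474.5, -0.1, 264.0]
ee_rot: [-179.9, 0.0, 79.0]
force: [0.2, -0.6, -3.5]
gripper_width: 13.8
gripper_force: 25.0
```

step_arm(plan=[0,0,0,0,0,0.1167,-2.33,3.03,0,0,0,0,-2.33,3.03,0,0,0,0,-2.33,3.03,0,0,0,0,-2.33,3.03,0,0,0,0])

```text
time_s: 13.93
ee_pos: [563.3, -126.4, 264.0]
ee_rot: [-179.9, -0.0, 72.7]
force: [0.2, 0.7, -3.4]
gripper_width: 14.0
gripper_force: 25.0
```

step_arm(plan=[0,0,0,0,0,0,0,0,0,0,0,0,0,0,0,0,0,0])

```text
time_s: 14.18
ee_pos: [562.2, -124.9, 263.6]
ee_rot: [-179.8, -0.0, 72.6]
force: [0.2, 1.1, -3.1]
gripper_width: 13.8
gripper_force: 25.0
```

step_arm(plan=[0,0,2,0,0,0,0,0,2.4,0,0,0,0,0,2.4,0,0,0,0,0,2.4,0,0,0,0,0,1,0,0,0])

```text
time_s: 14.6
ee_pos: [560.2, -123.3, 159.8]
ee_rot: [-179.6, 0.0, 72.8]
force: [-0.6, -0.0, -2.6]
gripper_width: 13.7
gripper_force: 25.0
```

step_arm(plan=[0,0,0,0,0,0,0,0,0,0,0,0,0,0,0,0,0,0])

```text
time_s: 14.85
ee_pos: [564.0, -125.0, 164.5]
ee_rot: [179.8, -0.0, 72.7]
force: [0.7, -0.0, -1.8]
gripper_width: 13.9
gripper_force: 25.0
```

Run:
```python
from h import *
import json
f=grab('wrist','w3.png'); g=grab('side','s3.png'); s=sensors.state(); print(s['ee_pos'].round(1),s['ee_rot'].round(1),s['qpos'].round(1))
json.dump({k:(np.array(v).tolist()) for k,v in f.items() if k!='img'},open('w3.json','w'))
w=cv2.imread('pics/w3.png')[100:300,240:420]; t=cv2.imread('pics/s3.png')[170:350,280:420]
o=np.zeros((560,800,3),np.uint8); W=cv2.resize(w,None,fx=2.5,fy=2.5,interpolation=cv2.INTER_CUBIC); T=cv2.resize(t,None,fx=2.5,fy=2.5,interpolation=cv2.INTER_CUBIC)
o[:500,:450]=W; o[:450,450:800]=T; cv2.imwrite('pics/m3.png',o)
```

```text
[ 564.  -125.2  164.6] [179.8  -0.   72.7] [-13.7  21.1  95.    0.   63.7   3.6]
```

View pics/m3.png

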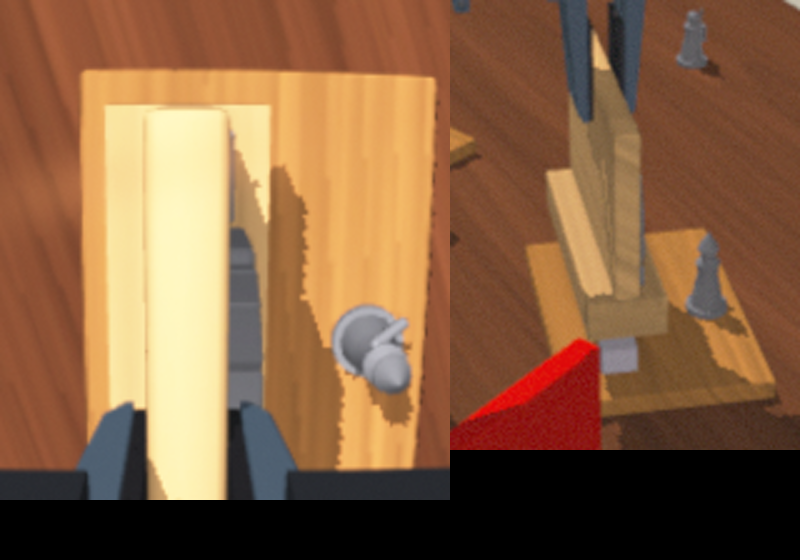

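The doorway now faces the miniature, and the rail hangs over the pegs (peg visible below its end at crop (618,355)). I'll fit the relative pose from both views.

Run:
```python
from h import *
import json
from scipy.optimize import least_squares
f=json.load(open('w3.json')); zb=47.5
t=lambda p:uncrop(p,2.5,(240,100)); s=lambda p:uncrop((p[0]-450,p[1]),2.5,(280,170))
S=[('w',(-60,85,12),t((83,70))),('w',(60,85,12),t((434,77))),
('side',(60,-85,12),s((773,385))),('side',(60,85,12),s((703,230))),('side',(-60,85,12),s((527,245)))]
B=[('w',(-22,75,zb+24),t((105,105))),('w',(22,75,zb+24),t((270,105))),('w',(-7,75,zb+125),t((146,107))),('w',(7,75,zb+125),t((229,107))),
('side',(-22,75,zb+24),s((546,172))),('side',(-22,-75,zb),s((587,337))),('side',(22,-75,zb),s((667,333))),('side',(-7,-75,zb+125),s((608,133))),('side',(7,-75,zb+125),s((640,133)))]
P=lambda c,X: (wproj(f,X) if c=='w' else proj(c,X))[0]
for cams in [('w','side'),('w',),('side',)]:
  r={}
  for nm,C in [('S',S),('B',B)]:
    D=[c for c in C if c[0] in cams]
    g=lambda q:np.concatenate([P(c,place(q,L))-px for c,L,px in D])
    o=least_squares(g,[570,-125,-17]); r[nm]=o.x
    print(cams,nm,o.x.round(2),np.abs(o.fun).max().round(1))
  d=R.from_euler('z',-r['S'][2],degrees=True).apply([*(r['B']-r['S'])[:2],0])
  print('rel in stand frame',d.round(1),'yaw',(r['B']-r['S'])[2].round(2))
```

```text
('w', 'side') S [ 587.25 -131.14  -17.92] 1.5
('w', 'side') B [ 563.9  -125.    -17.32] 2.1
rel in stand frame [-24.1  -1.3   0. ] yaw 0.61
('w',) S [ 587.67 -131.17  -17.57] 1.3
('w',) B [ 563.83 -125.1   -17.32] 1.2
rel in stand frame [-24.6  -1.4   0. ] yaw 0.25
('side',) S [ 587.19 -131.42  -18.43] 1.0
('side',) B [ 565.86 -122.82  -17.94] 1.7
rel in stand frame [-23.    1.4   0. ] yaw 0.49
```

All estimates agree to within 1–2 mm, inside the 5 mm play. I'm lowering it slowly.

step_arm(plan=[0,0,0.5,0,0,0,0,0,0.5,0,0,0,0,0,0.5,0,0,0,0,0,0.3,0,0,0,0,0,0,0,0,0])

```text
time_s: 15.37
ee_pos: [562.4, -125.0, 143.6]
ee_rot: [-179.9, 0.0, 72.7]
force: [0.4, 0.6, -4.0]
gripper_width: 14.0
gripper_force: 25.0
```

step_arm(plan=[0,0,0.2,0,0,0,0,0,0.2,0,0,0,0,0,0.1,0,0,0,0,0,0,0,0,0,0,0,0,0,0,0])

```text
time_s: 15.78
ee_pos: [563.1, -125.1, 139.8]
ee_rot: [180.0, -0.0, 72.7]
force: [-0.3, 0.2, -2.5]
gripper_width: 14.1
gripper_force: 25.0
```

The underside is about 5 mm below the peg tops with no contact force, so the pegs are in their pockets. Going on to seat it.

step_arm(plan=[0,0,0.3,0,0,0,0,0,0.3,0,0,0,0,0,0.25,0,0,0,0,0,0.1,0,0,0,0,0,0,0,0,0])

```text
time_s: 16.2
ee_pos: [562.8, -125.1, 129.8]
ee_rot: [-179.9, -0.0, 72.7]
force: [1.0, 1.2, -2.9]
gripper_width: 13.7
gripper_force: 25.0
```

step_arm(plan=[0,0,0.07,0,0,0,0,0,0.07,0,0,0,0,0,0,0,0,0])

```text
time_s: 16.45
ee_pos: [563.3, -125.1, 129.4]
ee_rot: [180.0, -0.0, 72.7]
force: [-0.3, 1.2, 0.6]
gripper_width: 14.0
gripper_force: 25.0
```

step_arm(plan=[0,0,0.05,0,0,0,0,0,0.02,0,0,0,0,0,0,0,0,0])

```text
time_s: 16.7
ee_pos: [563.3, -125.1, 129.4]
ee_rot: [179.9, -0.0, 72.7]
force: [-0.8, 1.2, 4.8]
gripper_width: 14.1
gripper_force: 25.0
```

step_arm(plan=[0,0,0,0,0,0,0,0,0,0,0,0,0,0,0,0,0,0,0,0,0,0,0,0,0,0,0,0,0,0], hand=6)

```text
time_s: 17.12
ee_pos: [563.1, -125.2, 128.0]
ee_rot: [-180.0, -0.0, 72.7]
force: [-0.1, -0.5, -0.1]
gripper_width: 44.1
gripper_force: 0.0
```

step_arm(plan=[0,0,-1,0,0,0,0,0,-2,0,0,0,0,0,-3,0,0,0,0,0,-3,0,0,0,0,0,-3,0,0,0])

```text
time_s: 17.53
ee_pos: [562.9, -125.1, 250.1]
ee_rot: [180.0, -0.0, 72.7]
force: [0.2, 0.4, -0.2]
gripper_width: 59.8
gripper_force: 0.0
```

step_arm(plan=[0,0,0,0,0,0,0,0,0,0,0,0,0,0,0,0,0,0,0,0,0,0,0,0,0,0,0,0,0,0])

```text
time_s: 17.95
ee_pos: [562.4, -125.0, 246.8]
ee_rot: [-179.8, 0.0, 72.7]
force: [0.0, 0.0, -0.1]
gripper_width: 59.8
gripper_force: 0.0
```

Run:
```python
from h import *
f=grab('wrist','w4.png'); g=grab('side','s4.png')
w=cv2.imread('pics/w4.png')[80:300,240:420]; t=cv2.imread('pics/s4.png')[170:350,280:420]
o=np.zeros((560,800,3),np.uint8); W=cv2.resize(w,None,fx=2.5,fy=2.5,interpolation=cv2.INTER_CUBIC); T=cv2.resize(t,None,fx=2.5,fy=2.5,interpolation=cv2.INTER_CUBIC)
o[:550,:450]=W; o[:450,450:800]=T; cv2.imwrite('pics/m4.png',o)
```

```text
(no output)
```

View pics/m4.png

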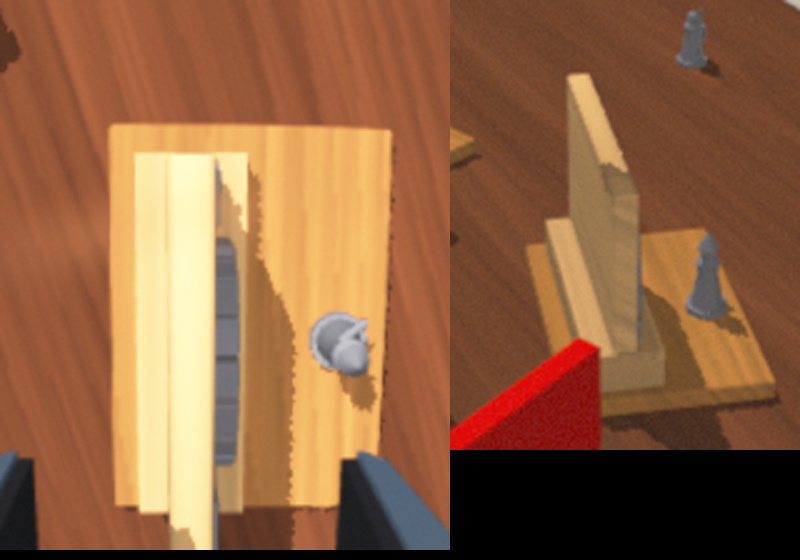

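The backdrop is flush on the stand with no peg showing. The doorway at crop (227,350) faces the untouched miniature, and the gripper is well clear. I'm handing the job in.

```bash
python3 -c "
from h import *
print(env.job_done())"
```

```text
the job is handed in; nothing more can be done
None
```

The backdrop is turned half round and seated fully home over its pegs with the doorway facing its miniature; the turn needed one gentle set-down on the table to regrip, the miniature and the other stand's backdrop were left alone, and the job is handed in at about 18 s.

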